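# Pin the bracket arm and hold it against the sprung stop

### The job

Push the brass-headed pin fully down through the hole in the orange bracket arm into the fixture plate below it and let go of the pin; then swing the bracket's upright tab against the sprung stop, pressing until the stop's red pointer stands in the green zone (about 10 N), and finish while still holding it there, steadily, so that your workmate can bolt it. Never drive the stop to the end of its travel, and leave the thick black-headed pin, the can, the wrench and the bolt bin where they are.

Things in the scene. Friction and masses are not known exactly. Their poses are not given: they have to be found in the camera images.
- fixture: fixed steel plate 270 (x) x 250 (y) x 24 mm thick; origin at the centre of its underside, on the table; may stand turned up to 0.3 rad. In its own frame: the pin hole is at x 0, y +80 mm; the sprung stop (blue housing 66 x 56 mm, top 74 mm above the table, from x +55 to +121 mm) stands at y -70 mm
- fixture_hole (a point): centre of the mouth of the fixture's pin hole (diameter 15 mm, right through the plate), at the plate's top face, 24 mm above the table; the bracket's hole lies straight over it at the start
- bracket: loose orange steel arm, about 0.5 kg, flat on the fixture plate; slides if knocked until pinned. Origin: centre of its 15 mm pin hole, on the underside, 24 mm above the table. Bar 45 mm wide and 12 mm thick along y +22.5 to -120 mm, then a foot 80 mm wide (x +-40) to -190 mm. Starts turned 0.28 to 0.55 rad clockwise from above relative to the fixture, away from the stop; at the fixture's yaw the stop is pressed in 8 mm
- bracket_face (a point): centre of the free (-x) face of the bracket's upright tab, 150 mm from the pin hole, 56 mm above the table: push here, low, towards the bracket's own +x. The tab stands on the foot (top 36 mm above the table): 10 mm thick (bracket x +-5), 60 mm long (y -120 to -180), its top 76 mm above the table; its other (+x) face meets the stop
- stop (a joint): travel of the sprung stop in m: 0 at rest, 0.020 at its end; it moves along the fixture's own +x against a spring of 1.2 N per mm (10 N at 0.0083). A red pointer bar on top of the blue housing moves with it; the green zone on the white scale lies at 0.005 to 0.012 (6 to 14 N)
- stop_nose (a point): tip of the stop's rubber nose (upright cylinder 20 mm in diameter and 34 mm tall, from 40 to 74 mm above the table), 55 mm above the table; it faces the fixture's -x and moves with the stop; at rest at x -3 mm, y -70 mm of the fixture
- pin: loose pin, 0.12 kg, upright in a fixed grey stand (50 x 50 x 40 mm tall); origin at the centre of the shank's foot, z up. Steel shank 12 mm in diameter, 34 mm long, foot tapered; brass-coloured head above it, 20 mm in diameter, 36 mm tall (34 to 70 mm above the foot), to grip. In the stand the foot is 6 mm above the table; fully home, head on the bracket, it is 2 mm above
- fat_pin: loose pin that is too thick, 18 mm shank, black head 28 mm in diameter and 36 mm tall, standing in a like grey stand, top 76 mm above the table; origin at its foot; leave alone
- can: loose can, 56 mm in diameter, 100 mm tall; origin at the centre of its underside; leave alone
- wrench: loose wrench, 150 mm long, lying flat; leave alone
- bolt_bin: loose yellow bin of bolts, 90 x 120 x 60 mm; origin at the centre of its underside; leave alone
Mind the look-alikes: they are no part of the job. There is more than one size of the pin; the one meant has the size given above. What is shaped like the bracket but white is not meant.

How it is judged:
On the way, in this order (a step that is already met when the one before it is completed fails the run):
1. the brass-headed pin is fully home through bracket and fixture plate, and let go (z of pin in the frame of fixture below 0.006 m and horizontal distance between each of pin, bracket and fixture_hole below 0.006 m and angle between the z axis of pin and the z axis of fixture, either way round below 0.14 rad and contact force between the fingers and pin below 0.3 N), for 0.2 s.
2. the bracket's tab is pressed against the stop with the pointer in the green zone (all of step 1 and contact force between bracket and stop between 5 and 15.5 N and value of joint stop between 0.004 and 0.013 m and contact force between the fingers and stop below 0.3 N and contact force between the fingers and bracket above 2 N and angle between bracket's own z axis and vertical below 0.1 rad), for 0.3 s.
At the end, for the whole second after the job is handed in: Pin home (foot under 6 mm up, 6 mm off axis, 0.14 rad) and untouched; bracket hole within 6 mm, flat to 0.1 rad; fingers push the bracket, bracket on stop with 5 to 15.5 N, travel 4 to 13 mm, under 10 mm/s, fingers off the stop, through the last second; bystanders within 20 mm (all of step 2 and linear speed of bracket below 0.01 m/s and distance of each of fat_pin, can, wrench, bolt_bin from where it was at the start of the episode below 0.02 m); the arm keeps its last pose, push and grip.
It fails at once if the stop was driven to the end of its travel (value of joint stop above 0.0185 m).
It fails at once if the thick black-headed pin was disturbed (distance of fat_pin from where it was at the start of the episode above 0.02 m).
It fails at once if the can was disturbed (distance of can from where it was at the start of the episode above 0.02 m).
It fails at once if the wrench was disturbed (distance of wrench from where it was at the start of the episode above 0.02 m).
It fails at once if the bin of bolts was disturbed (distance of bolt_bin from where it was at the start of the episode above 0.02 m).
It also fails if it takes over 64 s, if anything falls off the work surface, if the arm or the gripper's body presses on something with over 40 N, if the wrist force passes 120 N, or if a joint passes its speed limit or range.

### The arm

A 6-joint arm with a two-finger parallel gripper is mounted at the origin on the work surface. World frame = base frame: x ahead of the robot, y to its left, z up, the work surface at z = 0. Lengths are in m, angles in rad, forces in N, time in s.
With the tool pointing down it reaches from about 0.325 to 0.9 m from the base axis. Payload 6.1 kg.
Tool frame: the origin (TCP) lies at the very end of the fingers, on their centre line; the grasp point (between the pads) lies 19 mm behind it (robot.tcp_to_grasp is the z of the grasp point in the tool frame, in m); z points along the fingers, y is the direction in which the jaws open and shut (so a half turn about z gives the same grasp; the last joint's range is limited). The gripper opens to 87 mm and grips with 3 to 60 N. Pads are 19 mm wide; open, the fingers measure 117 mm over their backs; the gripper's body (75 mm by 190 mm) begins 51 mm behind the grasp point.
Start: joints at [1.108, 0.22, 1.526, -0, 1.395, -0.126], TCP at [0.207, 0.59, 0.223] pointing down, gripper open.
Joint ranges: [-2.98, 2.98], [-0.91, 2.08], [0.09, 2.57], [-1.24, 4.39], [0.2, 2.65], [-2.68, 2.68]. Speed limits (rad/s): [2.57, 2.57, 3.01, 3.14, 3.14, 3.14].

### API

Orientations are given as a unit quaternion [x, y, z, w].
In Python, from plant import robot gives the robot as it stands. The module is installed in compiled form; this text tells all that it offers.
- The arm moves only by the shell command python3 -m pendant 'ROWS'. ROWS is JSON, a list of rows, each an object with "xyz": the shift along the tool's x, y, z in mm, a list of three; "turn": the turn, a rotation vector about the tool's x, y, z in degrees, a list of three; "jaw": the opening, from 0 (shut) to 1 (fully open). A call has 1 to 8 rows; each row is the pose to reach, as a shift and turn from the pose commanded when the call began, along the tool's axes at that moment; what a row does not reach only later rows make up. A row lasts 1/12 s, in which the tool goes at most 41.7 mm and 7.16 degrees, less where a joint would pass 70% of its speed; a pose out of reach is approached as far as the arm can. A call with a gripper value outside its range is refused whole. The fingers move at their own pace and stop on an object; the grip force is fixed at half the most. Time passes only in rows, so rows that repeat a pose let the fingers close. It gives the time, the measured TCP pose, the force and the opening at its end, in the units of the state.
- robot.observe(): the state, without advancing time (a new reading comes with each control period).
- robot.snapshot(name): name is "side" or "top" or "wrist"; returns a dict with "image" (420x560x3 uint8, red, green, blue), "fovy" (degrees; the focal length in pixels is half the picture's height over the tangent of half this angle, whatever the lens; pixels are square), "cx", "cy" (the principal point, pixels), "R" (3x3) and "t" (3): a world point X has camera coordinates R X + t. Camera axes: x right, y down, z forward; pixel columns grow to the right and rows downward; lengths in m; the calibration is good to about 2 mm. A picture is of the moment at which its call begins. There is no depth.
- robot.finish_job(): hands the job in, once; it reports no verdict.
The state is a dict: "time_s": time; "qpos": joint angles; "dq": joint speeds; "joint_torque": joint torques, N m; "tcp_pos": TCP position; "orientation": TCP orientation; "ft_force": force on the tool from outside, world axes, zero at the start; "torque": the same for the moment, N m; "grip_width": finger opening in m.
Only numpy, scipy, OpenCV 4.12 (cv2) and the standard library are available. Lean on these libraries where they do the work, as an engineer would, in place of code of your own. Each camera call takes 0.05 s, during which the arm holds its last target.

## Working session

There is one attempt and no reset: what is moved stays moved. The work goes in short steps, Python scripts to look and compute and a shell command to move; the robot and the scene stay as the last step left them, time stands still between calls to the robot, and variables do not carry over. Pictures are saved under pics/ and viewed, and the job is handed in when it is done.

```bash
mkdir -p pics; cat > h.py <<'E'
import numpy as np, cv2
from plant import robot
def snap(n,f):
    s=robot.snapshot(n); cv2.imwrite('pics/'+f,cv2.cvtColor(s['image'],cv2.COLOR_RGB2BGR)); 
    np.savez('pics/'+f+'.npz',**{k:np.array(s[k]) for k in s}); return s
def load(f): return np.load('pics/'+f+'.npz')
def fl(s): return s['image'].shape[0]/2/np.tan(np.radians(float(s['fovy']))/2)
def proj(s,X):
    c=s['R']@np.array(X,float)+s['t']; f=fl(s); return np.array([s['cx']+f*c[0]/c[2],s['cy']+f*c[1]/c[2]])
def back(s,u,v,z):
    d=s['R'].T@np.array([(u-s['cx'])/fl(s),(v-s['cy'])/fl(s),1.]); o=-s['R'].T@s['t']
    return o+d*(z-o[2])/d[2]
E
python3 - <<'E'
from h import *
for n in ['side','top','wrist']:
    s=snap(n,n+'0.png'); print(n,s['fovy'],-s['R'].T@s['t'],s['R'][2],[k for k in s])
print(robot.observe())
E
```

```text
side 47.94492745631135 [0.11882309 0.78640373 0.5406723 ] [ 0.37839649 -0.76975407 -0.51409607] ['image', 'fovy', 'cx', 'cy', 'R', 't']
top 42.74925466016508 [0.39374166 0.0551938  1.38768969] [ 0.06082162  0.02091173 -0.99792957] ['image', 'fovy', 'cx', 'cy', 'R', 't']
wrist 62.274509284548245 [0.14212797 0.61127775 0.3834564 ] [ 0.2392656  -0.08545725 -0.96718614] ['image', 'fovy', 'cx', 'cy', 'R', 't']
{'time_s': 0.15, 'qpos': array([ 1.10788806e+00,  2.21026042e-01,  1.52737585e+00,  2.42998846e-05,
        1.39469689e+00, -1.26112629e-01]), 'dq': array([ 2.59349251e-04, -2.59599992e-03, -1.71561158e-03, -5.42206581e-05,
        1.36792511e-03,  3.87314015e-04]), 'joint_torque': array([ 4.78328911e-04, -4.95193362e+01, -3.87881649e+01,  7.01322290e-02,
        5.31867659e-02, -9.00548662e-05]), 'tcp_pos': array([0.20632437, 0.5894462 , 0.22168571]), 'orientation': array([ 1.67605107e-01,  9.85853925e-01, -7.17169766e-04, -2.30038778e-04]), 'ft_force': array([-0.11982447, -0.1912    , -1.15758548]), 'torque': array([ 0.04416698,  0.02945015, -0.01997556]), 'grip_width': 0.08645563786245926}
```

View pics/top0.png

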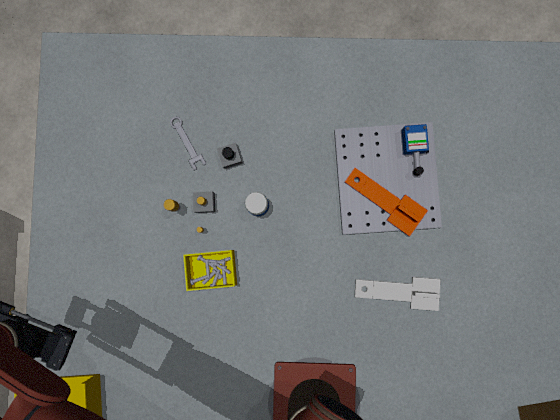

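View pics/side0.png

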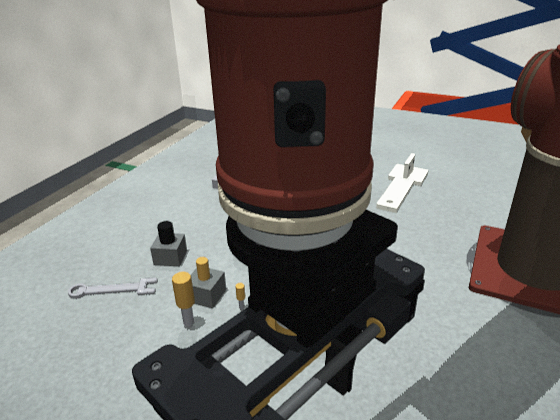

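View pics/wrist0.png

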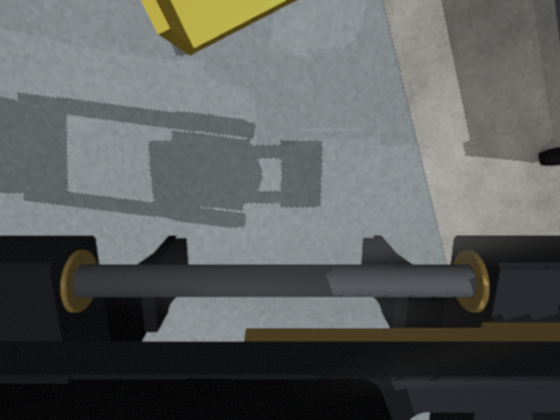

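The top view shows the plate at (388,178) with the orange bracket, its hole at about (356,177), and the blue stop at (415,140). The stand with the brass pin is at (203,202). The larger pin at (171,205) and the smaller one at (200,230) are decoys. The black pin is at (229,155) and the can at (256,204). Next I'll enlarge the top view to measure.

```bash
python3 - <<'E'
from h import *
i=cv2.imread('pics/top0.png')
cv2.imwrite('pics/a.png',cv2.resize(i[115:245,325:450],None,fx=4.5,fy=4.5,interpolation=cv2.INTER_CUBIC))
cv2.imwrite('pics/b.png',cv2.resize(i[110:300,150:280],None,fx=3,fy=3,interpolation=cv2.INTER_CUBIC))
E
```

```text
(no output)
```

View pics/a.png

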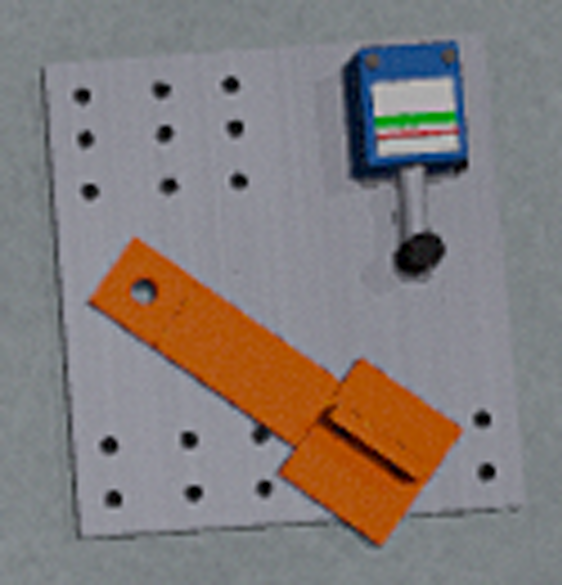

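View pics/b.png

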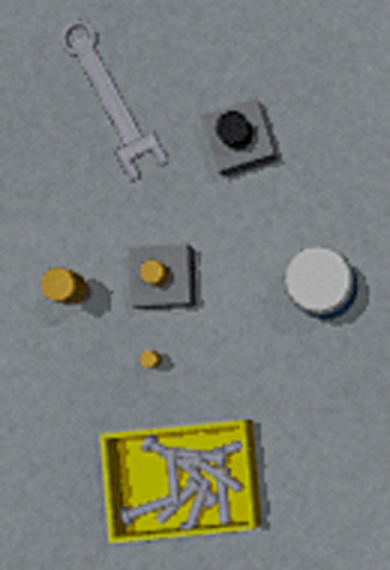

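```bash
python3 - <<'E'
from h import *
s=load('top0.png')
A=lambda x,y,z:back(s,(x+.5)/4.5-.5+325,(y+.5)/4.5-.5+115,z)
B=lambda x,y,z:back(s,(x+.5)/3-.5+150,(y+.5)/3-.5+110,z)
np.set_printoptions(precision=4,suppress=True)
c=[A(43,66,.024),A(80,538,.024),A(522,508,.024),A(485,38,.024)]
for p in c: print(p)
print([np.linalg.norm(c[i]-c[(i+1)%4]) for i in range(4)])
ctr=sum(c)/4; ex=(c[0]-c[1]+c[3]-c[2]); yaw=np.arctan2(ex[1],ex[0]); print('fix',ctr,yaw)
R=np.array([[np.cos(yaw),-np.sin(yaw)],[np.sin(yaw),np.cos(yaw)]])
print('hole from fix',ctr[:2]+R@[0,.08],'nose',ctr[:2]+R@[-.003,-.07])
print('hole seen',A(145,291,.036),A(145,291,.024))
print('nose seen top', A(415,262,.074))
# bracket corners foot z.036
f=[A(360,359,.036),A(461,432,.036),A(380,545,.036),A(280,468,.036),A(135,237,.036),A(90,302,.036)]
for p in f: print(p)
e=f[5]-f[4];print('widths',np.linalg.norm(e),np.linalg.norm(f[0]-f[3]),np.linalg.norm(f[0]-f[1]))
d=(f[1]+f[2])/2-(f[4]+f[5])/2; by=np.arctan2(-d[1],-d[0])-np.pi/2; print('bracket yaw',by,'rel',by-yaw, np.linalg.norm(d))
print('hole from bracket',(f[4]+f[5])/2+d/np.linalg.norm(d)*.0225)
print('pin',B(154,270,.076),'big',B(65,283,.1),'small',B(150,358,.05),'fat',B(236,128,.076),'can',B(319,280,.1))
for p in [(130,247),(131,308),(193,304),(192,244)]: print('stand',B(*p,.04))
E
```

```text
[ 0.696  -0.0348  0.024 ]
[ 0.4275 -0.0613  0.024 ]
[ 0.4509 -0.3088  0.024 ]
[ 0.7178 -0.2854  0.024 ]
[np.float64(0.2698202526730319), np.float64(0.24857792815726185), np.float64(0.2679230467017251), np.float64(0.2515684140438969)]
fix [ 0.573  -0.1726  0.024 ] 0.09308173970918558
hole from fix [ 0.5656 -0.0929] nose [ 0.5765 -0.2425]
hole seen [ 0.5668 -0.0939  0.036 ] [ 0.5683 -0.0952  0.024 ]
nose seen top [ 0.5814 -0.2362  0.074 ]
[ 0.5314 -0.2146  0.036 ]
[ 0.4919 -0.2713  0.036 ]
[ 0.4277 -0.2271  0.036 ]
[ 0.4692 -0.171   0.036 ]
[ 0.5972 -0.0877  0.036 ]
[ 0.5598 -0.0632  0.036 ]
widths 0.04470334794413583 0.07604100883511644 0.06910097858173869
bracket yaw -0.5992263350184088 rel -0.6923080747275944 0.21044901370736924
hole from bracket [ 0.5658 -0.094   0.036 ]
pin [0.5018 0.2921 0.076 ] big [0.4875 0.3593 0.1   ] small [0.4303 0.2974 0.05  ] fat [0.6209 0.2286 0.076 ] can [0.4951 0.1545 0.1   ]
stand [0.5237 0.3196 0.04  ]
stand [0.4722 0.3168 0.04  ]
stand [0.4769 0.2646 0.04  ]
stand [0.5276 0.2672 0.04  ]
```

```bash
cat >> h.py <<'E'
from scipy.spatial.transform import Rotation as Ro
np.set_printoptions(precision=4,suppress=True)
def need(tgt,jaw=None):
    o=robot.observe(); R=Ro.from_quat(o['orientation']).as_matrix()
    d=R.T@(np.array(tgt)-o['tcp_pos'])*1000
    ja=np.degrees(np.arctan2(R[1,1],R[0,1])); print('t',o['time_s'],'tcp',o['tcp_pos'],'jaw deg',ja,'tilt',R[:,2],'ft',o['ft_force'],'w',o['grip_width'])
    print('shift mm',d.round(1))
    if jaw is not None:
        # turn about tool to reach pointing down w/ jaw angle
        a=np.radians(jaw); y=np.array([np.cos(a),np.sin(a),0]); z=np.array([0,0,-1.]); x=np.cross(y,z)
        print('turn deg',np.degrees(Ro.from_matrix(R.T@np.column_stack([x,y,z])).as_rotvec()).round(2))
E
python3 -c "
from h import *
need([.5012,.2921,.16],45)"
```

```text
t 0.15 tcp [0.2063 0.5894 0.2217] jaw deg 70.70279558474782 tilt [-0.0007 -0.0013 -1.    ] ft [-0.1198 -0.1912 -1.1576] w 0.08645563786245926
shift mm [-376.6 -183.1   61.9]
turn deg [-0.09  0.01 25.7 ]
```

```bash
python3 -m pendant '[{"xyz":[-38,-18,0],"turn":[0,0,6],"jaw":0.5},{"xyz":[-75,-37,5],"turn":[0,0,12],"jaw":0.5},{"xyz":[-113,-55,10],"turn":[0,0,18],"jaw":0.5},{"xyz":[-150,-73,15],"turn":[0,0,24],"jaw":0.5},{"xyz":[-188,-91,20],"turn":[0,0,25.7],"jaw":0.5},{"xyz":[-226,-110,25],"turn":[0,0,25.7],"jaw":0.5},{"xyz":[-263,-128,30],"turn":[0,0,25.7],"jaw":0.5},{"xyz":[-300,-146,35],"turn":[0,0,25.7],"jaw":0.5}]'; python3 -c "
from h import *
need([.5012,.2921,.16],45)
s=snap('wrist','w1.png');print(proj(s,[.5012,.2921,.076]))"
```

```text
time_s: 0.82
tcp_pos: [0.4407, 0.3529, 0.1875]
orientation: [0.383, 0.924, -0.0, -0.0]
ft_force: [0.2, 0.6, -0.5]
grip_width: 0.0459
t 0.8167 tcp [0.4407 0.3529 0.1875] jaw deg 45.010537214560706 tilt [-0.0001 -0.     -1.    ] ft [ 0.1922  0.6437 -0.5084] w 0.045886949620284154
shift mm [-85.8  -0.2  27.5]
turn deg [-0.01 -0.    0.01]
[274.386  294.9689]
```

View pics/w1.png

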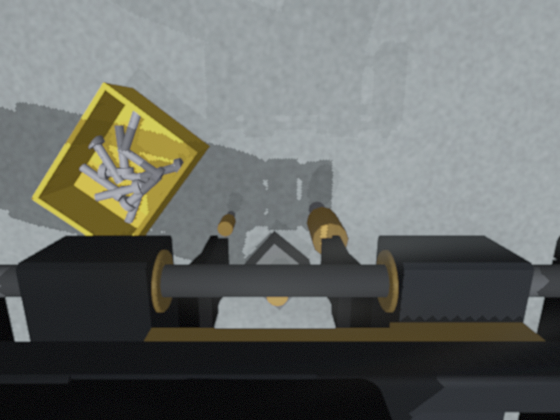

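The wrist view shows the pin's brass edge at about (278,299), where I predicted (274,295), so the estimate holds. I'll move over it.

```bash
python3 -m pendant '[{"xyz":[-35,0,20],"turn":[0,0,0],"jaw":0.5},{"xyz":[-70,0,40],"turn":[0,0,0],"jaw":0.5},{"xyz":[-85.8,0,70],"turn":[0,0,0],"jaw":0.5},{"xyz":[-85.8,0,85],"turn":[0,0,0],"jaw":0.5},{"xyz":[-85.8,0,92],"turn":[0,0,0],"jaw":0.5},{"xyz":[-85.8,0,92],"turn":[0,0,0],"jaw":0.5}]'; python3 -c "
from h import *
need([.5012,.2921,.046],45)
s=snap('wrist','w2.png');print(proj(s,[.5012,.2921,.076]))
s=snap('side','s2.png');print(proj(s,[.5012,.2921,.076]))
s=snap('top','t2.png');print(proj(s,[.5012,.2921,.076]))"
```

```text
time_s: 1.37
tcp_pos: [0.4987, 0.2933, 0.0934]
orientation: [0.383, 0.924, -0.002, -0.002]
ft_force: [0.1, 0.4, -0.3]
grip_width: 0.0437
t 1.3667 tcp [0.4987 0.2933 0.0934] jaw deg 44.969188553035465 tilt [-0.0044 -0.0016 -1.    ] ft [ 0.1324  0.4352 -0.2591] w 0.043670360970905896
shift mm [-2.7  1.2 47.4]
turn deg [-0.25 -0.11 -0.03]
[276.5953 245.2323]
[202.3438 259.7298]
[200.9736 199.9176]
```

View pics/w2.png

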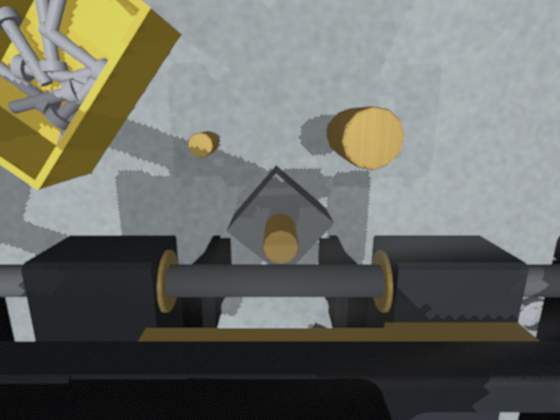

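View pics/s2.png

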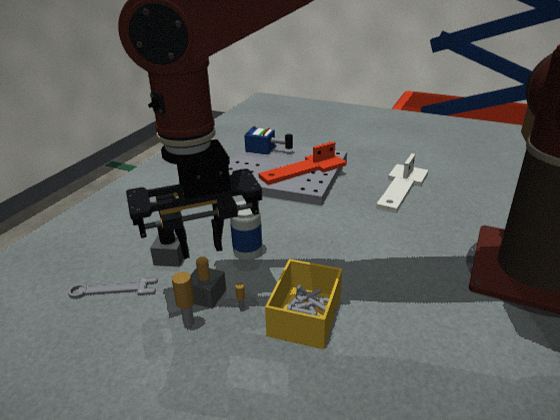

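```bash
python3 - <<'E'
from h import *
a=cv2.imread('pics/s2.png')[245:315,165:255]; b=cv2.imread('pics/w2.png')[160:280,220:340]
cv2.imwrite('pics/c.png',np.hstack([cv2.resize(a,(450,350),interpolation=cv2.INTER_CUBIC),cv2.resize(b,(350,350),interpolation=cv2.INTER_CUBIC)]))
E
```

```text
(no output)
```

View pics/c.png

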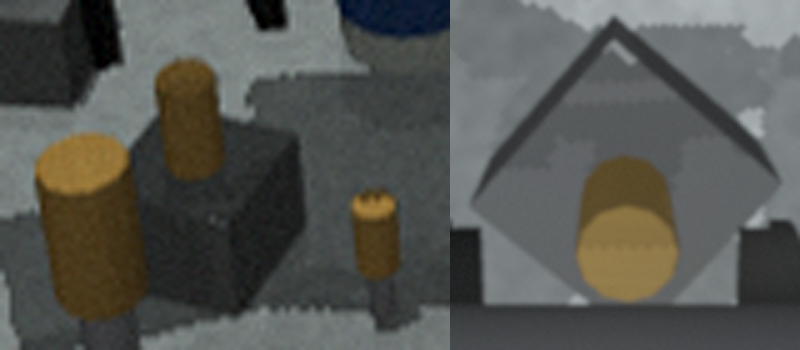

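```bash
python3 - <<'E'
from h import *
from scipy.optimize import least_squares
S=[(load('top0.png'),(200.9+.0,199.8)),(load('s2.png'),(202,260)),(load('w2.png'),(281,247.1))]
s=S[2][0];print('cam right',s['R'][0])
for s,p in S: print(back(s,*p,.076), fl(s))
o=robot.observe();R=Ro.from_quat(o['orientation']).as_matrix()
print(proj(S[2][0],o['tcp_pos']))
need([.5012,.2921,.046],45)
E
```

```text
cam right [ 0.7081  0.7061 -0.0033]
[0.5015 0.2923 0.076 ] 536.5561384884558
[0.5013 0.2929 0.076 ] 472.27844553308745
[0.5037 0.293  0.076 ] 347.60975273327205
[280.4359 256.6494]
t 1.5167 tcp [0.5008 0.295  0.0973] jaw deg 45.06535152951601 tilt [ 0.0018  0.0009 -1.    ] ft [-0.2402 -0.4544  0.1526] w 0.04348488582450147
shift mm [-2.3 -1.9 51.3]
turn deg [0.11 0.04 0.07]
```

```bash
python3 -m pendant '[{"xyz":[-2.4,-1,15],"turn":[0,0,0],"jaw":0.5},{"xyz":[-2.4,-1,30],"turn":[0,0,0],"jaw":0.5},{"xyz":[-2.4,-1,30],"turn":[0,0,0],"jaw":0.5},{"xyz":[-2.4,-1,30],"turn":[0,0,0],"jaw":0.5}]'; python3 -c "
from h import *
need([.5018,.2926,.047],45)"
```

```text
time_s: 1.85
tcp_pos: [0.5012, 0.2922, 0.0666]
orientation: [0.382, 0.924, 0.0, 0.0]
ft_force: [-0.2, -0.0, -0.4]
grip_width: 0.0434
t 1.85 tcp [0.5012 0.2922 0.0666] jaw deg 45.06077502242892 tilt [ 0.0003  0.0001 -1.    ] ft [-0.2186 -0.0421 -0.3901] w 0.04338507509546439
shift mm [-0.1  0.7 19.6]
turn deg [0.02 0.01 0.06]
```

```bash
python3 -m pendant '[{"xyz":[0,0.7,10],"turn":[0,0,0],"jaw":0.5},{"xyz":[0,0.7,19.5],"turn":[0,0,0],"jaw":0.5},{"xyz":[0,0.7,19.5],"turn":[0,0,0],"jaw":0.5},{"xyz":[0,0.7,19.5],"turn":[0,0,0],"jaw":0.5}]';python3 -m pendant '[{"xyz":[0,0,0],"turn":[0,0,0],"jaw":0.3},{"xyz":[0,0,0],"turn":[0,0,0],"jaw":0.2},{"xyz":[0,0,0],"turn":[0,0,0],"jaw":0.1},{"xyz":[0,0,0],"turn":[0,0,0],"jaw":0},{"xyz":[0,0,0],"turn":[0,0,0],"jaw":0},{"xyz":[0,0,0],"turn":[0,0,0],"jaw":0},{"xyz":[0,0,0],"turn":[0,0,0],"jaw":0}]'; python3 -c "
from h import *
need([.5018,.2926,.047],45)
snap('wrist','w3.png');snap('side','s3.png')"
```

```text
time_s: 2.18
tcp_pos: [0.5013, 0.2919, 0.0456]
orientation: [0.383, 0.924, -0.001, -0.001]
ft_force: [0.7, 0.2, 1.0]
grip_width: 0.0435
time_s: 2.77
tcp_pos: [0.5022, 0.2922, 0.0467]
orientation: [0.383, 0.924, 0.0, 0.0]
ft_force: [-0.4, -0.5, 0.1]
grip_width: 0.0194
t 2.7667 tcp [0.5022 0.2922 0.0467] jaw deg 45.0047023897874 tilt [ 0.0007  0.0003 -1.    ] ft [-0.4217 -0.4997  0.0551] w 0.01941908574871013
shift mm [ 0.6 -0.  -0.3]
turn deg [0.04 0.02 0.  ]
```

```bash
python3 -m pendant '[{"xyz":[0,0,-20],"turn":[0,0,0],"jaw":0},{"xyz":[0,0,-50],"turn":[0,0,0],"jaw":0},{"xyz":[0,0,-90],"turn":[0,0,0],"jaw":0},{"xyz":[0,0,-130],"turn":[0,0,0],"jaw":0},{"xyz":[0,0,-150],"turn":[0,0,0],"jaw":0},{"xyz":[0,0,-150],"turn":[0,0,0],"jaw":0},{"xyz":[0,0,-150],"turn":[0,0,0],"jaw":0}]'; python3 -c "
from h import *
need([.5666,-.0937,.19],45)
s=snap('wrist','w4.png');snap('side','s4.png')
p=robot.observe()['tcp_pos'];print(proj(s,p+[0,0,-.041]))"
```

```text
time_s: 3.45
tcp_pos: [0.5025, 0.2923, 0.1976]
orientation: [0.383, 0.924, 0.001, 0.001]
ft_force: [0.8, 0.1, -1.3]
grip_width: 0.0189
t 3.45 tcp [0.5025 0.2923 0.1976] jaw deg 45.00473606750744 tilt [ 0.0025  0.001  -1.    ] ft [ 0.7646  0.0537 -1.2536] w 0.018897113011388814
shift mm [-318.2 -227.7    7.4]
turn deg [0.14 0.06 0.  ]
[271.4688 224.0655]
```

View pics/w4.png

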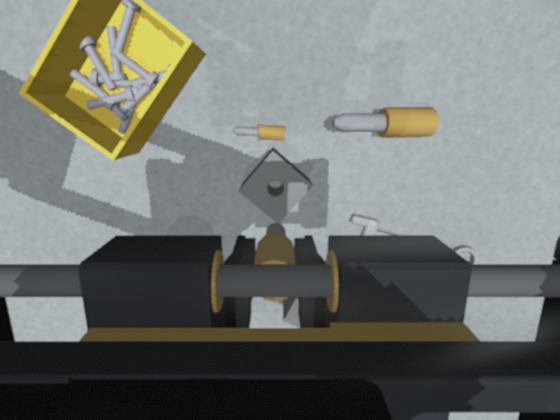

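View pics/s4.png

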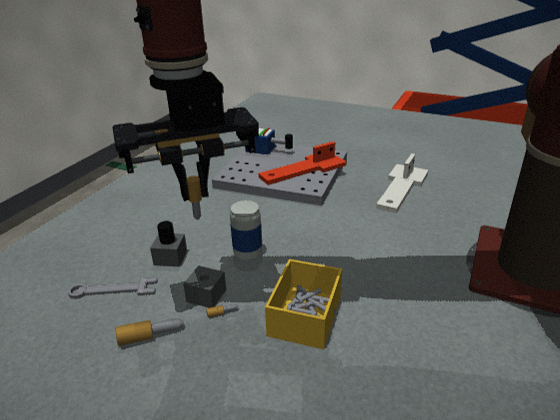

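```bash
python3 - <<'E'
from h import *
s=load('s4.png'); p=np.array([.5025,.2923,.1976])
for d in [-.041,-.007,0,.029]: print(d,proj(s,p+[0,0,d]))
w=load('w4.png')
for d in [-.041,-.007,0,.029]: print(d,proj(w,p+[0,0,d]))
a=cv2.imread('pics/s4.png')[150:230,150:240]; b=cv2.imread('pics/w4.png')[210:310,220:330]
cv2.imwrite('pics/d.png',np.hstack([cv2.resize(a,None,fx=4.5,fy=4.5,interpolation=cv2.INTER_CUBIC),cv2.resize(b,None,fx=3.6,fy=3.6,interpolation=cv2.INTER_CUBIC)]))
E
```

```text
-0.041 [196.054  217.5266]
-0.007 [193.5194 198.2962]
0 [192.982  194.2181]
0.029 [190.6953 176.8679]
-0.041 [274.4509 226.9738]
-0.007 [274.6756 247.7645]
0 [274.7325 253.0218]
0.029 [275.0242 280.0067]
```

View pics/d.png

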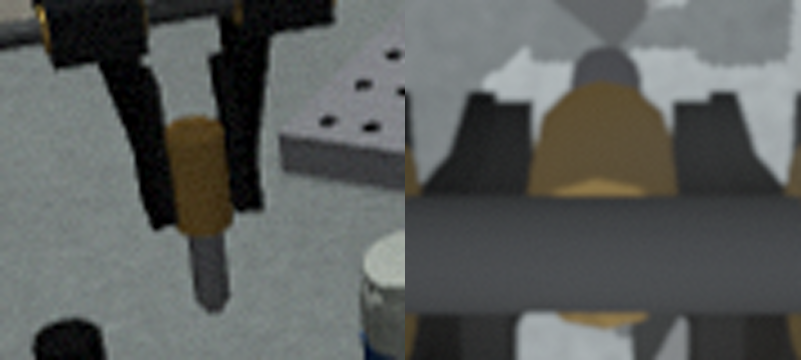

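```bash
python3 -m pendant '[{"xyz":[-25,-18,0],"turn":[0,0,0],"jaw":0},{"xyz":[-57,-41,0],"turn":[0,0,0],"jaw":0},{"xyz":[-89,-64,0],"turn":[0,0,0],"jaw":0},{"xyz":[-121,-87,0],"turn":[0,0,0],"jaw":0},{"xyz":[-153,-110,0],"turn":[0,0,0],"jaw":0},{"xyz":[-185,-133,0],"turn":[0,0,0],"jaw":0},{"xyz":[-217,-156,0],"turn":[0,0,0],"jaw":0},{"xyz":[-249,-179,0],"turn":[0,0,0],"jaw":0}]';python3 -m pendant '[{"xyz":[-30,-21,5],"turn":[0,0,0],"jaw":0},{"xyz":[-55,-39,20],"turn":[0,0,0],"jaw":0},{"xyz":[-68,-48,45],"turn":[0,0,0],"jaw":0},{"xyz":[-69,-49,70],"turn":[0,0,0],"jaw":0},{"xyz":[-69,-49,85],"turn":[0,0,0],"jaw":0},{"xyz":[-69,-49,90],"turn":[0,0,0],"jaw":0},{"xyz":[-69,-49,90],"turn":[0,0,0],"jaw":0},{"xyz":[-69,-49,90],"turn":[0,0,0],"jaw":0}]'; python3 -c "
from h import *
need([.5666,-.0937,.09],45)
for n in ['wrist','side','top']:
  s=snap(n,n[0]+'5.png')
  p=robot.observe()['tcp_pos'];print(proj(s,p+[0,0,-.041]),proj(s,[.5666,-.0937,.036]))"
```

```text
time_s: 4.22
tcp_pos: [0.5497, -0.0122, 0.1935]
orientation: [0.383, 0.924, -0.001, -0.002]
ft_force: [0.2, -0.8, -1.1]
grip_width: 0.0194
time_s: 4.88
tcp_pos: [0.565, -0.0936, 0.1055]
orientation: [0.382, 0.924, -0.0, -0.001]
ft_force: [1.0, -0.4, -1.0]
grip_width: 0.0193
t 4.8833 tcp [ 0.565  -0.0936  0.1055] jaw deg 45.024823498443176 tilt [-0.0019  0.0006 -1.    ] ft [ 1.0174 -0.3907 -0.9664] w 0.019263594122617585
shift mm [-1.3  1.1 15.5]
turn deg [-0.05 -0.1   0.02]
[275.6021 228.9505] [276.2472 215.861 ]
[271.4532 162.4811] [271.7145 174.248 ]
[358.2564 177.8245] [356.755  179.3458]
```

View pics/w5.png

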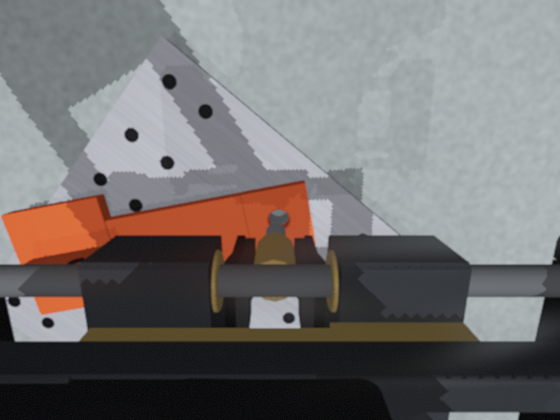

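View pics/s5.png

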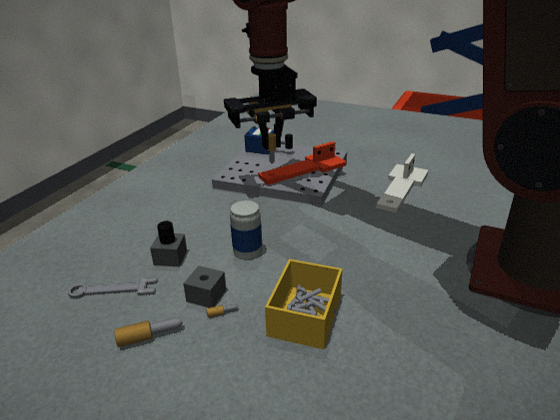

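View pics/t5.png

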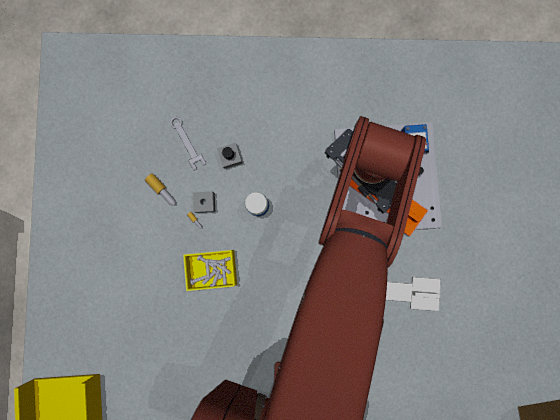

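```bash
python3 - <<'E'
from h import *
a=cv2.imread('pics/s5.png')[125:205,225:310]; b=cv2.imread('pics/w5.png')[195:275,225:325]
cv2.imwrite('pics/e.png',np.hstack([cv2.resize(b,(500,400),interpolation=cv2.INTER_CUBIC),cv2.resize(a,(300,400*300//340*1),interpolation=cv2.INTER_CUBIC) if 0 else cv2.resize(a,(300,400),interpolation=cv2.INTER_CUBIC)]))
E
```

```text
(no output)
```

View pics/e.png

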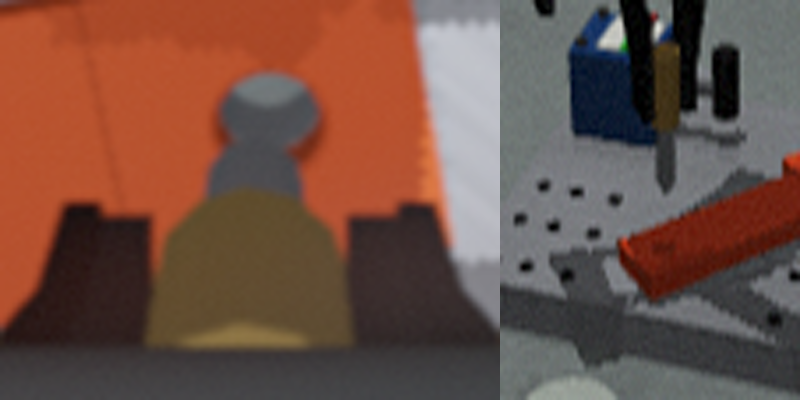

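```bash
python3 - <<'E'
from h import *
w=load('w5.png');s=load('s5.png')
for c,h,f in [(w,(278.9,217.2),(276.4,228.6)),(s,(271.2,174.4),(272.3,163.0))]:
    H=back(c,*h,.036);F=back(c,*f,.0645); print(H,F,H-F,'right',c['R'][0],'down',c['R'][1])
need([.5666,-.0937,.09],45)
E
```

```text
[ 0.5686 -0.0931  0.036 ] [ 0.5664 -0.0935  0.0645] [ 0.0022  0.0005 -0.0285] right [0.7074 0.7068 0.    ] down [ 0.6839 -0.6846  0.2523]
[ 0.5674 -0.0925  0.036 ] [ 0.5652 -0.0957  0.0645] [ 0.0022  0.0032 -0.0285] right [-0.9029 -0.4293 -0.0218] down [-0.2039  0.4724 -0.8575]
t 5.0333 tcp [ 0.5665 -0.0939  0.1077] jaw deg 45.0390533041141 tilt [ 0.0022 -0.0007 -1.    ] ft [-0.2559  0.9056 -0.5567] w 0.019253188622526073
shift mm [ 0.2  0.2 17.7]
turn deg [0.06 0.12 0.04]
```

```bash
python3 -m pendant '[{"xyz":[0,0.7,12],"turn":[0,0,0],"jaw":0},{"xyz":[0,0.7,24],"turn":[0,0,0],"jaw":0},{"xyz":[0,0.7,24],"turn":[0,0,0],"jaw":0},{"xyz":[0,0.7,24],"turn":[0,0,0],"jaw":0},{"xyz":[0,0.7,24],"turn":[0,0,0],"jaw":0},{"xyz":[0,0.7,24],"turn":[0,0,0],"jaw":0}]'; python3 - <<'E'
from h import *
need([.567,-.0932,.08],45)
p=robot.observe()['tcp_pos']
s=snap('wrist','w6.png'); print(proj(s,p+[0,0,-.041]),proj(s,[.567,-.0932,.036]))
s2=snap('side','s6.png');print(proj(s2,p+[0,0,-.041]),proj(s2,[.567,-.0932,.036]))
a=cv2.imread('pics/s6.png')[140:200,240:300]; b=cv2.imread('pics/w6.png')[195:275,235:315]
cv2.imwrite('pics/f.png',np.hstack([cv2.resize(x,(400,400),interpolation=cv2.INTER_CUBIC) for x in (b,a)]))
E
```

```text
time_s: 5.53
tcp_pos: [0.5663, -0.0936, 0.0825]
orientation: [0.383, 0.924, 0.0, 0.0]
ft_force: [-0.7, 0.1, -0.8]
grip_width: 0.0191
t 5.5333 tcp [ 0.5663 -0.0936  0.0825] jaw deg 45.003176522206516 tilt [ 0.0004 -0.0001 -1.    ] ft [-0.7234  0.0759 -0.8214] w 0.01913254979758209
shift mm [-0.2  0.8  2.5]
turn deg [0.01 0.02 0.  ]
[274.6649 226.9817] [275.8842 224.5709]
[271.747  172.1832] [271.4672 174.3073]
```

View pics/f.png

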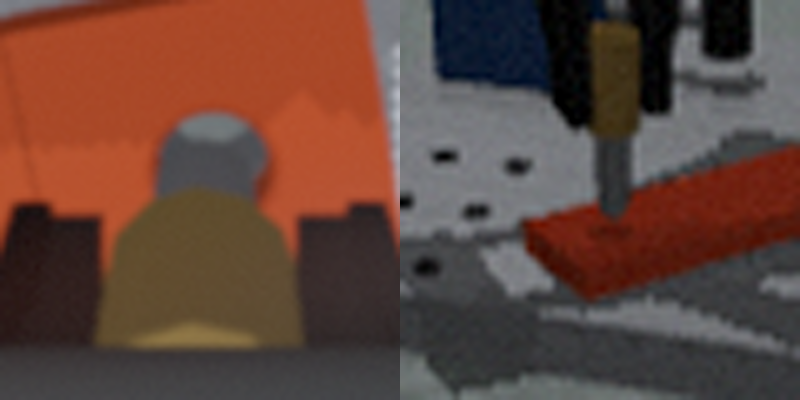

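Both views agree: the hole is about 1.5 mm further along tool +y than the pin's foot. I'll correct that and descend gently.

```bash
python3 -m pendant '[{"xyz":[0,1.5,0],"turn":[0,0,0],"jaw":0},{"xyz":[0,1.5,2],"turn":[0,0,0],"jaw":0},{"xyz":[0,1.5,5],"turn":[0,0,0],"jaw":0},{"xyz":[0,1.5,8],"turn":[0,0,0],"jaw":0},{"xyz":[0,1.5,9],"turn":[0,0,0],"jaw":0},{"xyz":[0,1.5,9],"turn":[0,0,0],"jaw":0}]'; python3 - <<'E'
from h import *
need([.567,-.0932,.043],45)
E
```

```text
time_s: 6.13
tcp_pos: [0.5668, -0.0924, 0.0727]
orientation: [0.383, 0.924, -0.0, -0.0]
ft_force: [0.7, 0.4, -1.1]
grip_width: 0.0194
t 6.1333 tcp [ 0.5668 -0.0924  0.0727] jaw deg 45.0012149359364 tilt [-0.0008  0.0002 -1.    ] ft [ 0.7241  0.4481 -1.0639] w 0.01940275815363786
shift mm [-0.8 -0.4 29.7]
turn deg [-0.02 -0.04  0.  ]
```

```bash
python3 -m pendant '[{"xyz":[0,0,3],"turn":[0,0,0],"jaw":0},{"xyz":[0,0,6],"turn":[0,0,0],"jaw":0},{"xyz":[0,0,9],"turn":[0,0,0],"jaw":0},{"xyz":[0,0,12],"turn":[0,0,0],"jaw":0},{"xyz":[0,0,12],"turn":[0,0,0],"jaw":0}]'; python3 - <<'E'
from h import *
need([.567,-.0932,.043],45)
E
```

```text
time_s: 6.55
tcp_pos: [0.5669, -0.0925, 0.0607]
orientation: [0.383, 0.924, -0.0, -0.0]
ft_force: [0.8, -1.0, -1.6]
grip_width: 0.0191
t 6.55 tcp [ 0.5669 -0.0925  0.0607] jaw deg 44.99622117085003 tilt [-0.0006  0.0002 -1.    ] ft [ 0.8469 -0.9506 -1.63  ] w 0.019120639294205734
shift mm [-0.6 -0.4 17.7]
turn deg [-0.01 -0.03 -0.  ]
```

```bash
python3 -m pendant '[{"xyz":[0,0,4],"turn":[0,0,0],"jaw":0},{"xyz":[0,0,8],"turn":[0,0,0],"jaw":0},{"xyz":[0,0,12],"turn":[0,0,0],"jaw":0},{"xyz":[0,0,15],"turn":[0,0,0],"jaw":0},{"xyz":[0,0,15],"turn":[0,0,0],"jaw":0},{"xyz":[0,0,15],"turn":[0,0,0],"jaw":0}]'; python3 - <<'E'
from h import *
need([.567,-.0932,.043],45)
s2=snap('side','s7.png')
cv2.imwrite('pics/g.png',cv2.resize(cv2.imread('pics/s7.png')[130:200,230:320],(720,560),interpolation=cv2.INTER_CUBIC))
E
```

```text
time_s: 7.05
tcp_pos: [0.5672, -0.0927, 0.046]
orientation: [0.383, 0.924, -0.0, 0.0]
ft_force: [2.1, -3.0, -3.2]
grip_width: 0.0192
t 7.05 tcp [ 0.5672 -0.0927  0.046 ] jaw deg 44.996687751947476 tilt [ 0.0002 -0.0003 -1.    ] ft [ 2.0543 -2.9649 -3.2186] w 0.019198845217208552
shift mm [-0.2 -0.5  3. ]
turn deg [-0.    0.02 -0.  ]
```

View pics/g.png

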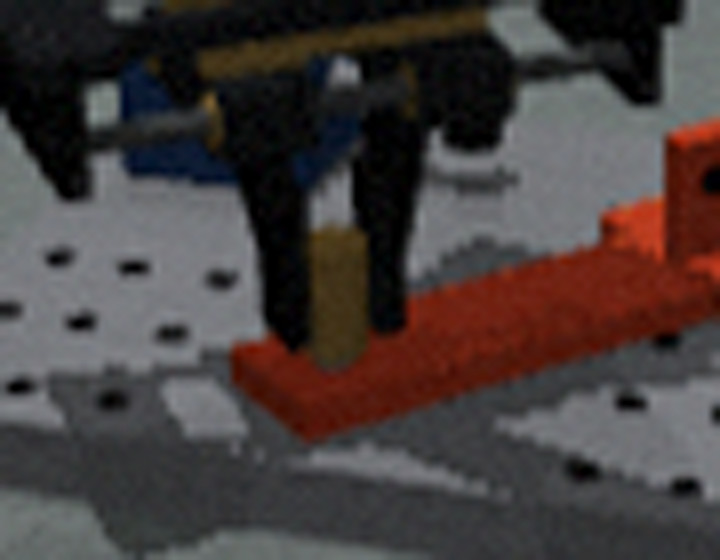

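```bash
python3 -m pendant '[{"xyz":[-0.8,0,2],"turn":[0,0,0],"jaw":0},{"xyz":[-0.8,0,4],"turn":[0,0,0],"jaw":0},{"xyz":[-0.8,0,5],"turn":[0,0,0],"jaw":0},{"xyz":[-0.8,0,5],"turn":[0,0,0],"jaw":0}]'; python3 - <<'E'
from h import *
need([.567,-.0932,.043],45)
E
```

```text
time_s: 7.43
tcp_pos: [0.5679, -0.093, 0.0427]
orientation: [0.383, 0.924, -0.0, -0.0]
ft_force: [-1.9, -0.3, 8.8]
grip_width: 0.0188
t 7.4333 tcp [ 0.5679 -0.093   0.0427] jaw deg 45.017810156838124 tilt [-0.0001  0.     -1.    ] ft [-1.8718 -0.2902  8.8464] w 0.018803365113053697
shift mm [ 0.5 -0.8 -0.3]
turn deg [-0.   -0.01  0.02]
```

```bash
python3 -m pendant '[{"xyz":[0,0,0],"turn":[0,0,0],"jaw":0.2},{"xyz":[0,0,-1],"turn":[0,0,0],"jaw":0.4},{"xyz":[0,0,-1],"turn":[0,0,0],"jaw":0.5},{"xyz":[0,0,-1],"turn":[0,0,0],"jaw":0.5},{"xyz":[0,0,-1],"turn":[0,0,0],"jaw":0.5}]';  python3 -m pendant '[{"xyz":[0,0,-15],"turn":[0,0,0],"jaw":0.5},{"xyz":[0,0,-35],"turn":[0,0,0],"jaw":0.5},{"xyz":[0,0,-60],"turn":[0,0,0],"jaw":0.5},{"xyz":[0,0,-90],"turn":[0,0,0],"jaw":0.5},{"xyz":[0,0,-110],"turn":[0,0,0],"jaw":0.5},{"xyz":[0,0,-110],"turn":[0,0,0],"jaw":0.5}]'; python3 - <<'E'
from h import *
need([.567,-.0932,.043],45)
s2=snap('side','s8.png');snap('wrist','w8.png')
for z in [.036,.072]: print(proj(s2,[.5675,-.0928,z]))
cv2.imwrite('pics/g2.png',np.hstack([cv2.resize(cv2.imread('pics/s8.png')[130:200,230:320],(400,311),interpolation=cv2.INTER_CUBIC),cv2.resize(cv2.imread('pics/w8.png')[130:330,160:417],(400,311),interpolation=cv2.INTER_CUBIC)]))
E
```

```text
time_s: 7.85
tcp_pos: [0.5671, -0.0926, 0.0418]
orientation: [0.383, 0.924, 0.0, -0.001]
ft_force: [0.3, -0.4, -0.2]
grip_width: 0.0377
time_s: 8.35
tcp_pos: [0.5706, -0.0937, 0.1576]
orientation: [0.383, 0.924, 0.0, 0.004]
ft_force: [0.0, -0.1, 0.8]
grip_width: 0.0435
t 8.35 tcp [ 0.5706 -0.0937  0.1576] jaw deg 45.013535617697634 tilt [ 0.0078 -0.0022 -1.    ] ft [ 0.0431 -0.1026  0.765 ] w 0.04351117259607326
shift mm [  3.8  -2.7 114.6]
turn deg [0.23 0.4  0.01]
[271.2004 174.3411]
[270.7383 160.3968]
```

View pics/g2.png

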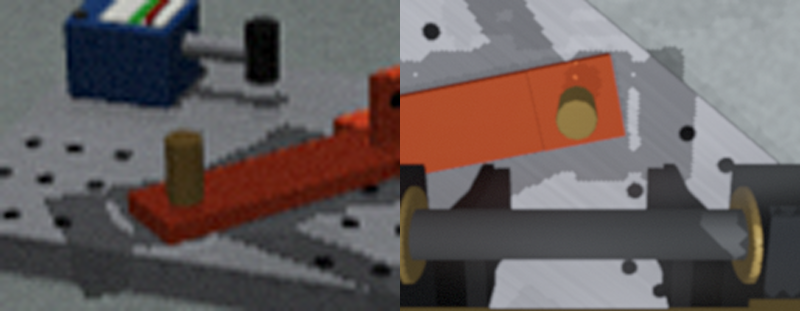

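Released: the pin's top sits at about (271.4,161) in the side view against 160.4 expected for a home pin. Next I'll go to the free side of the tab with the jaws shut.

```bash
python3 - <<'E'
from h import *
need([.4536,-.197,.15],55.6); print(robot.observe()['qpos'])
E
```

```text
t 8.45 tcp [ 0.5681 -0.0931  0.153 ] jaw deg 45.00694847179142 tilt [ 0.0015 -0.0004 -1.    ] ft [-1.2146  0.5468 -0.0514] w 0.043389286034548655
shift mm [   7.5 -154.5    2.9]
turn deg [  0.04   0.08 -10.59]
[-0.2994  0.1615  1.7286  0.0001  1.2499 -1.0849]
```

```bash
python3 -m pendant '[{"xyz":[2,-30,0],"turn":[0,0,-3],"jaw":0},{"xyz":[4,-65,0],"turn":[0,0,-6],"jaw":0},{"xyz":[5,-100,0],"turn":[0,0,-10],"jaw":0},{"xyz":[7,-135,0],"turn":[0,0,-10.6],"jaw":0},{"xyz":[7.5,-154.5,10],"turn":[0,0,-10.6],"jaw":0},{"xyz":[7.5,-154.5,30],"turn":[0,0,-10.6],"jaw":0},{"xyz":[7.5,-154.5,40],"turn":[0,0,-10.6],"jaw":0},{"xyz":[7.5,-154.5,40],"turn":[0,0,-10.6],"jaw":0}]'; python3 - <<'E'
from h import *
need([.4536,-.197,.045],55.6)
for n in ['side','wrist','top']: snap(n,n[0]+'9.png')
cv2.imwrite('pics/g3.png',np.hstack([cv2.resize(cv2.imread('pics/s9.png')[115:215,230:360],(400,308),interpolation=cv2.INTER_CUBIC),cv2.resize(cv2.imread('pics/w9.png'),(400,300)).__getitem__(slice(None)).copy()[[*range(300),*[299]*8]]]))
E
```

```text
time_s: 9.12
tcp_pos: [0.4503, -0.1953, 0.1082]
orientation: [0.296, 0.955, 0.001, -0.004]
ft_force: [-0.5, 0.4, -1.3]
grip_width: 0.0026
t 9.1167 tcp [ 0.4503 -0.1953  0.1082] jaw deg 55.558822529618055 tilt [-0.0064  0.0044 -1.    ] ft [-0.5182  0.3694 -1.3468] w 0.002553097049263163
shift mm [-4.2  0.5 63.2]
turn deg [ 0.   -0.44 -0.04]
```

View pics/g3.png

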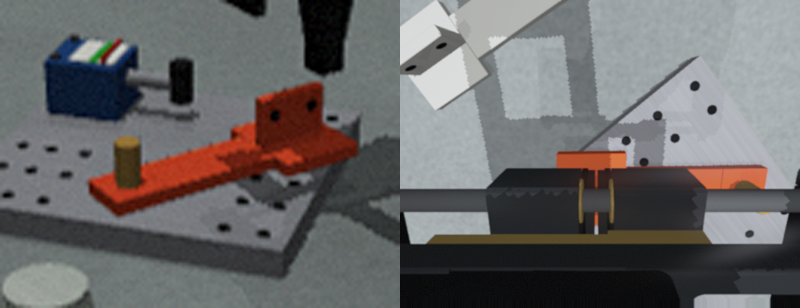

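View pics/t9.png

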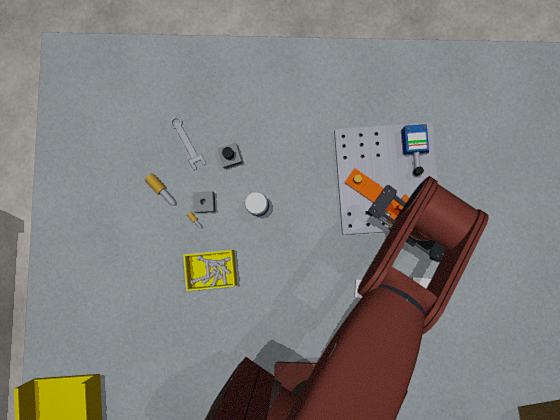

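```bash
python3 -m pendant '[{"xyz":[-2,0,20],"turn":[0,0,0],"jaw":0},{"xyz":[-2,0,45],"turn":[0,0,0],"jaw":0},{"xyz":[-2,0,62],"turn":[0,0,0],"jaw":0},{"xyz":[-2,0,62],"turn":[0,0,0],"jaw":0},{"xyz":[-2,0,62],"turn":[0,0,0],"jaw":0}]'; python3 - <<'E'
from h import *
H=np.array([.5672,-.0930])
def R2(t): return np.array([[np.cos(t),-np.sin(t)],[np.sin(t),np.cos(t)]])
for th in [-.6]:
  p=H+R2(th)@[-.0175,-.15]; need([*p,.045],np.degrees(th)+90)
E
```

```text
time_s: 9.68
tcp_pos: [0.4548, -0.1975, 0.0503]
orientation: [0.295, 0.955, 0.0, -0.001]
ft_force: [0.1, -0.1, 0.9]
grip_width: 0.0004
t 9.6833 tcp [ 0.4548 -0.1975  0.0503] jaw deg 55.6612014981166 tilt [-0.0012  0.0008 -1.    ] ft [ 0.0808 -0.1101  0.9479] w 0.00039389474772001963
shift mm [-16.3  -0.4   5.3]
turn deg [-0.   -0.08  0.04]
```

```bash
cat > plan.py <<'E'
from h import *
import sys
H=np.array([.5672,-.0930])
def R2(t): return np.array([[np.cos(t),-np.sin(t)],[np.sin(t),np.cos(t)]])
def plan(ths,x=-.0145,z=.045):
    o=robot.observe(); R=Ro.from_quat(o['orientation']).as_matrix()
    ja=np.degrees(np.arctan2(R[1,1],R[0,1])); print(o['time_s'],o['tcp_pos'],'jaw',ja,'ft',o['ft_force'])
    q=R2(np.radians(ja-90)).T@(o['tcp_pos'][:2]-H); print('in-bracket-ish',q*1000)
    for t in ths:
        p=[*(H+R2(t)@[x,-.15]),z]; print(round(t,3),(R.T@(p-o['tcp_pos'])*1000).round(1),'turn z',round(ja-90-np.degrees(t),2))
E
python3 -c "
from plan import *
plan(np.arange(-.6,-.1,.035))"
```

```text
9.6833 [ 0.4548 -0.1975  0.0503] jaw 55.6612014981166 ft [ 0.0808 -0.1101  0.9479]
in-bracket-ish [ -33.8634 -149.6308]
-0.6 [-19.3  -0.4   5.3] turn z 0.04
-0.565 [-24.5  -0.8   5.3] turn z -1.97
-0.53 [-29.8  -1.    5.2] turn z -3.97
-0.495 [-35.1  -1.1   5.2] turn z -5.98
-0.46 [-40.3  -0.9   5.2] turn z -7.98
-0.425 [-45.6  -0.6   5.2] turn z -9.99
-0.39 [-50.9  -0.1   5.2] turn z -11.99
-0.355 [-56.1   0.6   5.2] turn z -14.0
-0.32 [-61.3   1.4   5.2] turn z -16.0
-0.285 [-66.5   2.5   5.2] turn z -18.01
-0.25 [-71.6   3.7   5.2] turn z -20.01
-0.215 [-76.7   5.1   5.2] turn z -22.02
-0.18 [-81.7   6.7   5.2] turn z -24.03
-0.145 [-86.7   8.5   5.2] turn z -26.03
-0.11 [-91.6  10.4   5.2] turn z -28.04
```

```bash
python3 -m pendant '[{"xyz":[-7,0,3],"turn":[0,0,0],"jaw":0},{"xyz":[-14,0,5],"turn":[0,0,0],"jaw":0},{"xyz":[-19,-0.4,5],"turn":[0,0,0],"jaw":0},{"xyz":[-24.5,-0.8,5],"turn":[0,0,-2],"jaw":0},{"xyz":[-29.8,-1,5],"turn":[0,0,-4],"jaw":0},{"xyz":[-35,-1.1,5],"turn":[0,0,-6],"jaw":0},{"xyz":[-35,-1.1,5],"turn":[0,0,-6],"jaw":0}]'; python3 - <<'E'
from plan import *
plan(np.arange(-.495,0.02,.035))
snap('side','s10.png')
cv2.imwrite('pics/g4.png',cv2.resize(cv2.imread('pics/s10.png')[105:205,230:360],(780,600),interpolation=cv2.INTER_CUBIC))
E
```

```text
time_s: 10.27
tcp_pos: [0.4844, -0.2198, 0.0462]
orientation: [0.245, 0.97, -0.0, 0.001]
ft_force: [-0.2, 0.0, 0.0]
grip_width: 0.0005
10.2667 [ 0.4844 -0.2198  0.0462] jaw 61.66534436596994 ft [-0.152   0.0373  0.011 ]
in-bracket-ish [ -12.6829 -150.9544]
-0.495 [1.9 1.  1.2] turn z 0.03
-0.46 [-3.4  0.5  1.2] turn z -1.98
-0.425 [-8.6  0.3  1.3] turn z -3.98
-0.39 [-13.9   0.3   1.3] turn z -5.99
-0.355 [-19.2   0.4   1.3] turn z -7.99
-0.32 [-24.4   0.7   1.3] turn z -10.0
-0.285 [-29.7   1.2   1.3] turn z -12.01
-0.25 [-34.9   1.9   1.3] turn z -14.01
-0.215 [-40.1   2.8   1.3] turn z -16.02
-0.18 [-45.3   3.8   1.3] turn z -18.02
-0.145 [-50.4   5.1   1.3] turn z -20.03
-0.11 [-55.5   6.5   1.3] turn z -22.03
-0.075 [-60.5   8.1   1.3] turn z -24.04
-0.04 [-65.5   9.8   1.4] turn z -26.04
-0.005 [-70.4  11.8   1.4] turn z -28.05
```

View pics/g4.png

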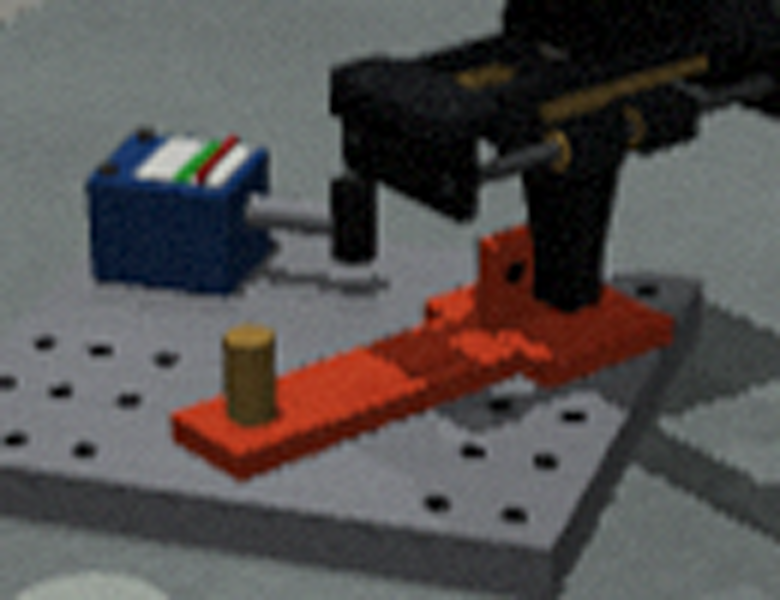

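```bash
python3 -m pendant '[{"xyz":[-3.4,0.5,1],"turn":[0,0,-2],"jaw":0},{"xyz":[-8.6,0.3,1],"turn":[0,0,-4],"jaw":0},{"xyz":[-13.9,0.3,1],"turn":[0,0,-6],"jaw":0},{"xyz":[-19.2,0.4,1],"turn":[0,0,-8],"jaw":0},{"xyz":[-24.4,0.7,1],"turn":[0,0,-10],"jaw":0},{"xyz":[-29.7,1.2,1],"turn":[0,0,-12],"jaw":0},{"xyz":[-34.9,1.9,1],"turn":[0,0,-14],"jaw":0},{"xyz":[-34.9,1.9,1],"turn":[0,0,-14],"jaw":0}]'; python3 - <<'E'
from plan import *
plan(np.arange(-.25,0.05,.035))
snap('side','s11.png');snap('top','t11.png')
cv2.imwrite('pics/g5.png',np.hstack([cv2.resize(cv2.imread('pics/s11.png')[105:205,230:360],(400,308),interpolation=cv2.INTER_CUBIC),cv2.resize(cv2.imread('pics/t11.png')[110:240,320:489],(400,308),interpolation=cv2.INTER_CUBIC)]))
E
```

```text
time_s: 10.98
tcp_pos: [0.5155, -0.2342, 0.0447]
orientation: [0.125, 0.992, -0.0, 0.001]
ft_force: [0.0, -0.2, 0.6]
grip_width: 0.0004
10.9833 [ 0.5155 -0.2342  0.0447] jaw 75.60566352141225 ft [ 0.0105 -0.2092  0.6284]
in-bracket-ish [ -14.9974 -149.6349]
-0.25 [-0.7 -0.4 -0.3] turn z -0.07
-0.215 [-5.9 -0.8 -0.3] turn z -2.08
-0.18 [-11.2  -1.   -0.3] turn z -4.08
-0.145 [-16.5  -1.1  -0.3] turn z -6.09
-0.11 [-21.8  -0.9  -0.2] turn z -8.09
-0.075 [-27.   -0.6  -0.2] turn z -10.1
-0.04 [-32.3  -0.1  -0.2] turn z -12.1
-0.005 [-37.5   0.6  -0.2] turn z -14.11
0.03 [-42.7   1.5  -0.2] turn z -16.11
```

View pics/g5.png

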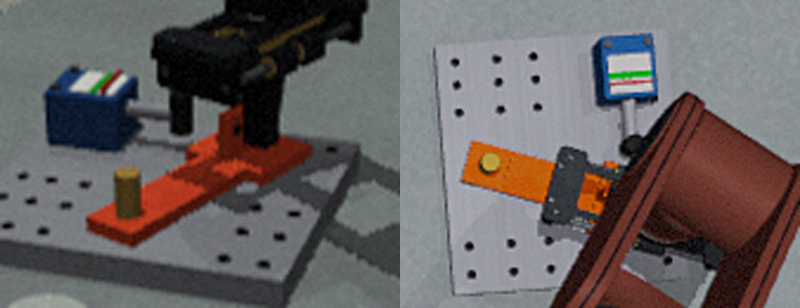

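```bash
python3 -m pendant '[{"xyz":[-5.5,-0.8,0],"turn":[0,0,-2],"jaw":0},{"xyz":[-11,-1,0],"turn":[0,0,-4],"jaw":0},{"xyz":[-16.3,-1.1,0],"turn":[0,0,-6],"jaw":0},{"xyz":[-21.5,-0.9,0],"turn":[0,0,-8],"jaw":0},{"xyz":[-26,-0.6,0],"turn":[0,0,-10],"jaw":0},{"xyz":[-31,-0.1,0],"turn":[0,0,-12],"jaw":0},{"xyz":[-35,0.3,0],"turn":[0,0,-14],"jaw":0},{"xyz":[-35,0.3,0],"turn":[0,0,-14],"jaw":0}]'; python3 - <<'E'
from plan import *
plan([-.005,.03,.05,.07,.095])
snap('side','s12.png');snap('top','t12.png')
cv2.imwrite('pics/g6.png',np.hstack([cv2.resize(cv2.imread('pics/s12.png')[105:205,230:360],(400,308),interpolation=cv2.INTER_CUBIC),cv2.resize(cv2.imread('pics/t12.png')[110:240,320:489],(400,308),interpolation=cv2.INTER_CUBIC)]))
E
```

```text
time_s: 11.75
tcp_pos: [0.5489, -0.2422, 0.0445]
orientation: [0.004, 1.0, -0.0, 0.0]
ft_force: [0.0, -0.6, 0.3]
grip_width: 0.0004
11.75 [ 0.5489 -0.2422  0.0445] jaw 89.59835093137804 ft [ 0.0082 -0.5687  0.3461]
in-bracket-ish [ -17.2492 -149.3048]
-0.005 [-3.1 -0.7 -0.5] turn z -0.12
0.03 [-8.3 -1.1 -0.5] turn z -2.12
0.05 [-11.3  -1.3  -0.5] turn z -3.27
0.07 [-14.3  -1.4  -0.5] turn z -4.41
0.095 [-18.1  -1.4  -0.5] turn z -5.84
```

View pics/g6.png

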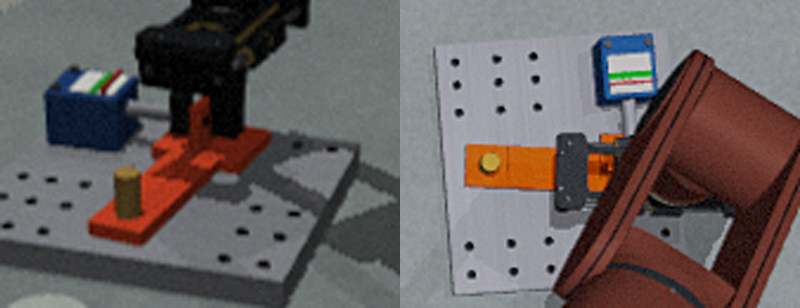

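```bash
python3 -m pendant '[{"xyz":[-2,-0.4,0],"turn":[0,0,-0.7],"jaw":0},{"xyz":[-4,-0.8,0],"turn":[0,0,-1.2],"jaw":0},{"xyz":[-6,-1,0],"turn":[0,0,-2],"jaw":0},{"xyz":[-7,-1.1,0],"turn":[0,0,-2.5],"jaw":0},{"xyz":[-7,-1.1,0],"turn":[0,0,-3],"jaw":0},{"xyz":[-7,-1.1,0],"turn":[0,0,-3],"jaw":0}]'; python3 - <<'E'
from plan import *
plan([.05,.07,.095])
E
python3 -m pendant '[{"xyz":[-1,0,0],"turn":[0,0,-0.3],"jaw":0},{"xyz":[-2,0,0],"turn":[0,0,-0.6],"jaw":0},{"xyz":[-3,0,0],"turn":[0,0,-1],"jaw":0},{"xyz":[-3,0,0],"turn":[0,0,-1],"jaw":0},{"xyz":[-3,0,0],"turn":[0,0,-1],"jaw":0},{"xyz":[-3,0,0],"turn":[0,0,-1],"jaw":0}]'; python3 - <<'E'
from plan import *
plan([.05,.07,.095])
snap('side','s13.png');snap('top','t13.png')
cv2.imwrite('pics/g7.png',np.hstack([cv2.resize(cv2.imread('pics/s13.png')[105:205,230:360],(400,308),interpolation=cv2.INTER_CUBIC),cv2.resize(cv2.imread('pics/t13.png')[110:180,380:471],(400,308),interpolation=cv2.INTER_CUBIC)]))
E
```

```text
time_s: 12.35
tcp_pos: [0.5558, -0.2434, 0.0444]
orientation: [-0.023, 1.0, -0.0, 0.0]
ft_force: [-0.3, -1.2, 1.3]
grip_width: 0.0003
12.35 [ 0.5558 -0.2434  0.0444] jaw 92.63309064698383 ft [-0.3488 -1.1579  1.2991]
in-bracket-ish [ -18.3129 -149.7589]
0.05 [-4.4 -0.3 -0.6] turn z -0.23
0.07 [-7.4 -0.5 -0.6] turn z -1.38
0.095 [-11.2  -0.8  -0.6] turn z -2.81
time_s: 12.85
tcp_pos: [0.5589, -0.243, 0.0444]
orientation: [-0.031, 1.0, 0.0, 0.0]
ft_force: [-0.2, -0.2, 0.6]
grip_width: 0.0006
12.85 [ 0.5589 -0.243   0.0444] jaw 93.59873913869026 ft [-0.241  -0.2459  0.6192]
in-bracket-ish [ -17.7425 -149.2131]
0.05 [-1.3 -0.6 -0.6] turn z 0.73
0.07 [-4.3 -0.9 -0.6] turn z -0.41
0.095 [-8.1 -1.2 -0.6] turn z -1.84
```

View pics/g7.png

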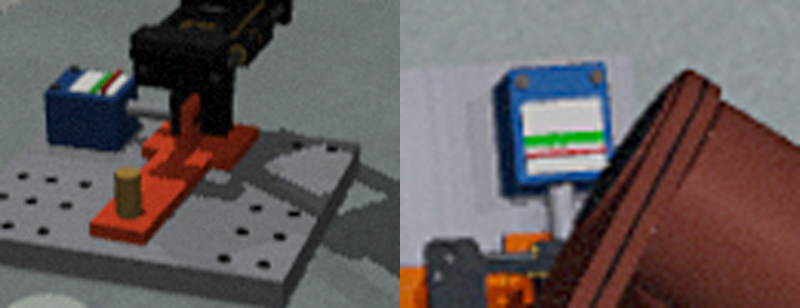

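```bash
python3 -m pendant '[{"xyz":[-1,0,0],"turn":[0,0,-0.4],"jaw":0},{"xyz":[-2,0,0],"turn":[0,0,-0.8],"jaw":0},{"xyz":[-3,0,0],"turn":[0,0,-1.2],"jaw":0},{"xyz":[-3,0,0],"turn":[0,0,-1.2],"jaw":0},{"xyz":[-3,0,0],"turn":[0,0,-1.2],"jaw":0}]'; python3 -m pendant '[{"xyz":[-1,0,0],"turn":[0,0,-0.2],"jaw":0},{"xyz":[-2,0,0],"turn":[0,0,-0.5],"jaw":0},{"xyz":[-2,0,0],"turn":[0,0,-0.5],"jaw":0},{"xyz":[-2,0,0],"turn":[0,0,-0.5],"jaw":0},{"xyz":[-2,0,0],"turn":[0,0,-0.5],"jaw":0}]'
```

```text
time_s: 13.37
tcp_pos: [0.5611, -0.2431, 0.0444]
orientation: [-0.042, 0.999, -0.0, -0.001]
ft_force: [-3.8, -1.1, 2.6]
grip_width: 0.0002
time_s: 13.78
tcp_pos: [0.5626, -0.2431, 0.0443]
orientation: [-0.046, 0.999, -0.0, -0.001]
ft_force: [-6.7, -1.7, 4.6]
grip_width: 0.0002
```

```bash
python3 -m pendant '[{"xyz":[-1,0,0],"turn":[0,0,0],"jaw":0},{"xyz":[-2,0,0],"turn":[0,0,0],"jaw":0},{"xyz":[-2,0,0],"turn":[0,0,0],"jaw":0},{"xyz":[-2,0,0],"turn":[0,0,0],"jaw":0},{"xyz":[-2,0,0],"turn":[0,0,0],"jaw":0},{"xyz":[-2,0,0],"turn":[0,0,0],"jaw":0}]'; python3 - <<'E'
from plan import *
plan([.095])
snap('side','s14.png');snap('top','t14.png')
cv2.imwrite('pics/g8.png',np.hstack([cv2.resize(cv2.imread('pics/s14.png')[105:165,230:308],(400,308),interpolation=cv2.INTER_CUBIC),cv2.resize(cv2.imread('pics/t14.png')[115:165,380:445],(400,308),interpolation=cv2.INTER_CUBIC)]))
E
```

```text
time_s: 14.28
tcp_pos: [0.564, -0.2431, 0.0444]
orientation: [-0.046, 0.999, -0.0, -0.002]
ft_force: [-9.9, -2.7, 6.2]
grip_width: 0.0003
14.2833 [ 0.564  -0.2431  0.0444] jaw 95.30834708500385 ft [-9.8729 -2.7178  6.1913]
in-bracket-ish [ -17.0756 -149.1672]
0.095 [-2.9 -0.9 -0.7] turn z -0.13
```

View pics/g8.png

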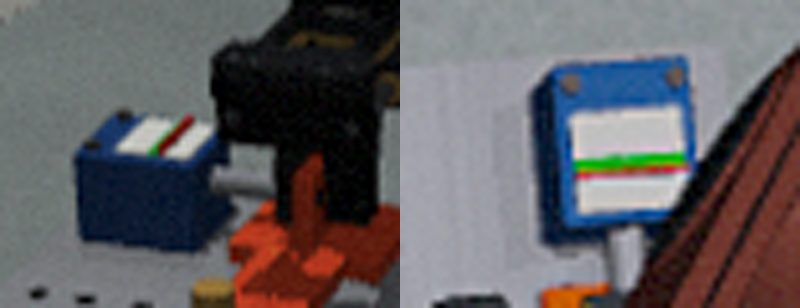

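The pointer stands just below the green zone, at roughly 3.5–4 mm of travel, so I'll press further in small steps.

```bash
python3 -m pendant '[{"xyz":[-0.5,0,-0.3],"turn":[0,0,0],"jaw":0},{"xyz":[-1,0,-0.6],"turn":[0,0,0],"jaw":0},{"xyz":[-1.5,0,-0.6],"turn":[0,0,0],"jaw":0},{"xyz":[-2,0,-0.6],"turn":[0,0,0],"jaw":0},{"xyz":[-2.5,0,-0.6],"turn":[0,0,0],"jaw":0},{"xyz":[-2.5,0,-0.6],"turn":[0,0,0],"jaw":0},{"xyz":[-2.5,0,-0.6],"turn":[0,0,0],"jaw":0}]'; python3 - <<'E'
from plan import *
plan([.095])
snap('side','s15.png');snap('top','t15.png')
cv2.imwrite('pics/g9.png',np.hstack([cv2.resize(cv2.imread('pics/s15.png')[105:165,230:308],(400,308),interpolation=cv2.INTER_CUBIC),cv2.resize(cv2.imread('pics/t15.png')[115:165,380:445],(400,308),interpolation=cv2.INTER_CUBIC)]))
# profile across the scale, per image, along fixture x through scale centre
for f in ['top0.png','t12.png','t14.png','t15.png']:
    im=load(f)['image'].astype(float); 
    c=im[128:150,408:422].mean(1)  # rows
    rg=c[:,1]-c[:,0]; gr=np.clip(rg,0,None); rd=np.clip(-rg-3,0,None); r=np.arange(128,150)
    print(f,'green c',(gr*r).sum()/gr.sum(),gr.sum(),'red c',(rd*r).sum()/rd.sum(),rd.sum())
E
```

```text
time_s: 14.97
tcp_pos: [0.5655, -0.243, 0.0444]
orientation: [-0.046, 0.999, 0.0, -0.003]
ft_force: [-13.3, -3.0, 4.2]
grip_width: 0.0003
14.9667 [ 0.5655 -0.243   0.0444] jaw 95.31523473174994 ft [-13.2834  -2.9569   4.2376]
in-bracket-ish [ -15.5897 -149.23  ]
0.095 [-1.4 -0.8 -0.6] turn z -0.13
top0.png green c 137.63334549434515 587.3571428571428 red c 144.07105108631828 121.64285714285711
t12.png green c 137.5366012363084 658.6428571428572 red c 144.00703082747432 132.07142857142856
t14.png green c 136.1656622284513 509.64285714285705 red c 142.66380952380953 75.00000000000001
t15.png green c 135.4798012183392 445.5714285714286 red c 141.90050590219224 84.71428571428574
```

View pics/g9.png

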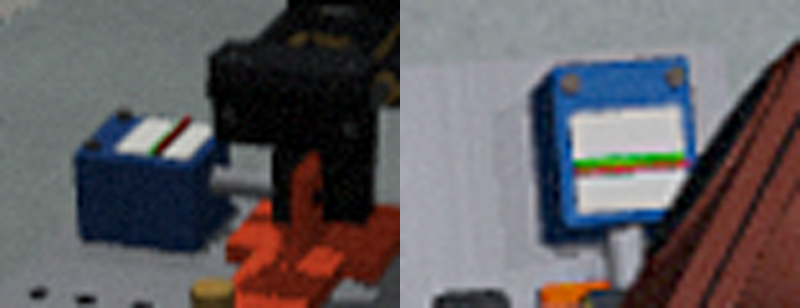

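```bash
cat > ptr.py <<'E'
from h import *
from scipy.optimize import nnls
def ptr(f,verbose=False):
    im=load(f)['image'].astype(float); out=[]; G=[]
    for c in range(411,419):
        prof=im[130:149,c]
        W=im[146,c]; W=im[132:136,c].max(0)
        E=np.column_stack([W,[20,190,20],[170,15,25]])
        co=np.array([nnls(E,p)[0] for p in prof]); r=np.arange(130,149)
        red=np.where(co[:,2]>.12,co[:,2],0); gr=np.where(co[:,1]>.15,co[:,1],0)
        out.append((red*r).sum()/red.sum()); G.append((gr*r).sum()/gr.sum())
    return np.array(out),np.array(G)
E
python3 - <<'E'
from ptr import *
print(load('t15.png')['image'][130:149,414].tolist()); print(load('top0.png')['image'][130:149,414].tolist())
for f in ['top0.png','t5.png','t12.png','t13.png','t14.png','t15.png']:
    a,g=ptr(f); print(f,np.median(a),a.std(),np.median(g))
s=load('top0.png'); c=np.array([.573,-.1726]);y=.093
def P(x): 
    p=c+np.array([[np.cos(y),-np.sin(y)],[np.sin(y),np.cos(y)]])@[x,-.07]; return proj(s,[*p,.074])
print(P(.08),P(.09))
E
```

```text
[[31, 90, 153], [20, 86, 148], [95, 117, 159], [182, 183, 181], [200, 198, 194], [191, 191, 190], [194, 193, 193], [192, 191, 193], [198, 192, 197], [191, 189, 193], [63, 172, 91], [69, 169, 0], [164, 59, 26], [124, 144, 133], [200, 200, 205], [193, 192, 194], [191, 189, 192], [198, 196, 195], [194, 191, 189]]
[[17, 79, 134], [17, 75, 130], [78, 93, 136], [158, 159, 158], [177, 177, 174], [172, 170, 170], [168, 167, 169], [170, 172, 172], [176, 172, 175], [176, 169, 173], [60, 143, 76], [0, 150, 0], [0, 152, 37], [122, 140, 101], [179, 87, 98], [148, 89, 90], [175, 184, 184], [177, 177, 175], [172, 170, 168]]
top0.png 144.3129339646054 0.1723663129740068 141.2367707986108
t5.png 141.90909443971896 0.9064651026831355 nan
t12.png 144.3017755139015 0.18428983603059718 141.25296622501963
t13.png 144.298596654802 0.18310404162527197 141.2457080713051
t14.png 142.445531540485 0.12248003325457171 141.0467614547207
t15.png 141.72547953970482 0.21409477599282994 140.70944939862852
[416.6694 141.4581] [416.3394 137.4492]ptr.py:11: RuntimeWarning: invalid value encountered in scalar divide
  out.append((red*r).sum()/red.sum()); G.append((gr*r).sum()/gr.sum())
```

The colour-unmixed pointer reads 2.57 px from rest, about 6.4 mm of travel or 7.7 N at the spring, and that is inside the green zone. I'll hold and check that it stays steady.

```bash
for i in 1 2; do python3 -m pendant '[{"xyz":[-0.4,0,0],"turn":[0,0,0],"jaw":0},{"xyz":[-0.4,0,0],"turn":[0,0,0],"jaw":0},{"xyz":[-0.4,0,0],"turn":[0,0,0],"jaw":0},{"xyz":[-0.4,0,0],"turn":[0,0,0],"jaw":0},{"xyz":[-0.4,0,0],"turn":[0,0,0],"jaw":0},{"xyz":[-0.4,0,0],"turn":[0,0,0],"jaw":0},{"xyz":[-0.4,0,0],"turn":[0,0,0],"jaw":0},{"xyz":[-0.4,0,0],"turn":[0,0,0],"jaw":0}]'; done; python3 - <<'E'
from ptr import *
for k in range(2):
    snap('top',f't16{k}.png'); a,g=ptr(f't16{k}.png'); print((144.31-np.median(a))/.401); o=robot.observe(); print(o['tcp_pos'],o['ft_force'],abs(o['dq']).max())
snap('side','s16.png')
cv2.imwrite('pics/g10.png',np.hstack([cv2.resize(cv2.imread('pics/s16.png')[105:205,230:360],(400,308),interpolation=cv2.INTER_CUBIC),cv2.resize(cv2.imread('pics/t160.png')[110:240,320:489],(400,308),interpolation=cv2.INTER_CUBIC)]))
E
```

```text
time_s: 15.73
tcp_pos: [0.5657, -0.243, 0.0444]
orientation: [-0.046, 0.999, 0.0, -0.003]
ft_force: [-12.9, -3.9, 5.3]
grip_width: 0.0005
time_s: 16.4
tcp_pos: [0.5659, -0.243, 0.0444]
orientation: [-0.046, 0.999, 0.0, -0.003]
ft_force: [-12.8, -4.2, 6.1]
grip_width: 0.0002
6.516109811589625
[ 0.5659 -0.243   0.0444] [-13.845   -2.4636   6.1868] 0.0015867059123244062
6.5210013592044875
[ 0.5659 -0.243   0.0444] [-13.3829  -3.7      5.8553] 0.001683879582561408
```

View pics/g10.png

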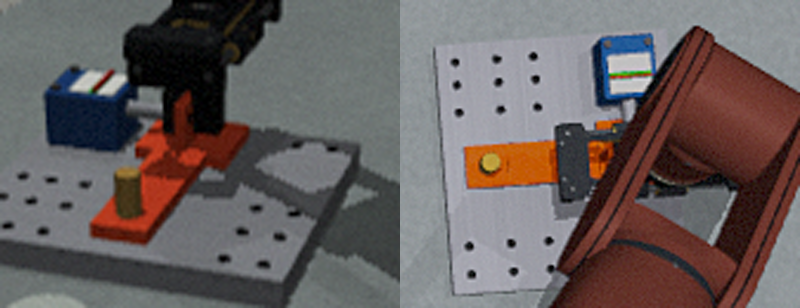

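View pics/t160.png

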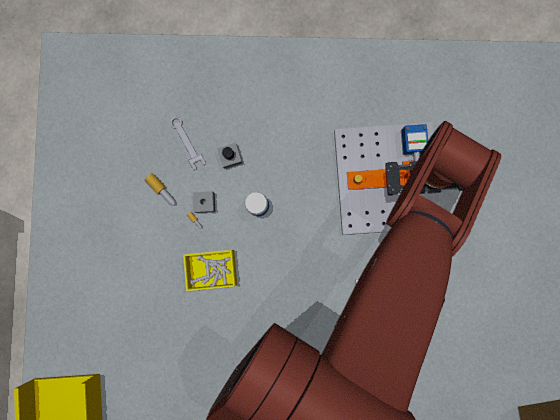

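The push is steady at 6.5 mm with the pointer in the green zone, the pin is home, and the can, wrench, bin and black pin are where they started. Handing in.

```bash
python3 -c "
from plant import robot
print(robot.finish_job())"
```

```text
the job is handed in; nothing more can be done
None
```

I pushed the brass-headed pin home through the bracket into the plate and let go. I then swung the tab against the stop with the jaws shut, and handed the job in at about 16.6 s while still holding it there.

**Last checks:**
- **Pin:** it seated with the tool at the height expected for a pin fully home, and its top matched the home height in the side view within about 1 px.
- **Stop:** the pointer was in the green zone at 6.5 mm of travel, which is about 7.8 N on the spring. It was steady between two pictures and the arm was at rest.
- **Things to leave alone:** the black-headed pin, can, wrench and bin look unmoved in the last top picture; I judged this by eye.

**What disagreed:**
- **Wrist force:** it read about 13–14 N sideways plus about 6 N upward, more than the roughly 8 N from the pointer. I put this down to friction but did not prove it. I stopped short of the nominal 8.3 mm so that either reading stays under 15.5 N.
- **Bracket angle:** at the start I measured it at 0.69 rad from the fixture, outside the stated 0.28 to 0.55 rad. The swing worked regardless.
- **Decoy pins:** the larger and smaller brass-headed pins, standing free beside the stand, were lying down after I lifted the pin. I don't know why; I felt no knock. They are not on the leave-alone list.

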